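# Open the filter bay of the bench dust extractor

## Task

Open the bench dust extractor so its filter can be got at: press the snap tab beside the filter cover right in so that the cover springs free, then push the cover along the top, out of its guides, until the filter bay is fully open and the cover lies flat on the bare half of the extractor's top. Do not lift the cover or let it drop off the end, and leave the tools and workpieces round about where they are.

Things in the scene. Friction and masses are not known exactly. Their poses are not given: they have to be found in the camera images.
- extractor: Low grey bench dust extractor, fixed. x from -120 (intake grille, robot's side) to +130 mm, y from -170 to +170 mm, flat top 90 mm above the bench. Origin on the bench; its x points away from the robot, y left along the top, z up; yaw within 0.45 rad of 0. The -y half of the top holds the filter bay and cover, the +y half is bare; the rear strip (x > 75 mm) carries two loose bystanders.
- bay_centre (a point): Centre of the filter bay, at the height of the extractor's top: an opening x -46..46, y -130..-30 mm (extractor frame), pleated filter 12 mm down. A steel end stop, 9 mm tall, stands behind it at y -164..-152 mm.
- guide_end (a point): Where the guides end (x 0, y -12 mm, on the top). Two steel guides along y at x = -66 and +66 mm, 9 mm tall, run from y = -150 to -12 mm; their lips hook 4 mm over the cover's side edges, so that it can only slide, towards +y. The one near the robot is broken by 44 mm for the tab.
- bare_top (a point): Centre of the bare half of the extractor's top (x 0, y +80 mm), level with the cover's seat; here the cover is to lie. The top ends at y = +170 mm.
- cover: Loose aluminium plate over the bay, 120 (x) x 130 (y) x 5 mm, about 0.12 kg. Origin: centre of its underside, at x 0, y -78, z 90 mm of the extractor when seated; axes as the extractor's. A thumb ridge 70 (x) x 8 (y) x 14 mm tall stands across its top, centred 30 mm to -y of the origin; behind it (-y) 31 mm of flat plate remain.
- cover_notch (a point): Middle of the 24 mm notch in the cover's edge nearest the robot, in which the tab's nose sits. When the tab is pressed in, a weak kick spring behind the cover shoves it about 10 mm towards +y over the nose, which then cannot catch again, even with the tab let go. After that it slides on with a few newtons.
- ridge_back (a point): On the back (-y) face of the cover's thumb ridge, midway along it, 14 mm above the extractor's top (the ridge spans 5 to 19 mm above the top). Pushed here towards the extractor's +y, the released cover slides along its guides.
- tail_near (a point): Corner of the cover's trailing (-y) edge on its -x side, at mid thickness.
- tail_far (a point): Corner of the cover's trailing (-y) edge on its +x side, at mid thickness.
- tab_pad (a point): Centre of the top of the snap tab's ribbed black thumb pad, 36 (x) x 34 (y) mm, just outside the guide on the robot's side of the cover (x -84, y -90 mm of the extractor). It stands 14 mm above the extractor's top, 6 mm when fully pressed straight down.
- snap_tab (a joint): Travel of the snap tab in m: 0 up (locks the cover), 0.008 fully in (down). It frees the cover at a little over 0.005, which takes about 3 to 5 N. Let go, it springs up, except that the released cover lying over its nose keeps it about 0.005 in until the cover has passed.
- electrode: Loose copper spark-erosion electrode, 26 mm square shank with a 16 mm square nose, 82 mm long, lying on the rear strip of the extractor's top; bystander.
- gauge_block: Loose bright steel block 30 x 35 x 20 mm on the rear strip of the extractor's top; bystander.
- die_block: Loose dark steel stepped die block 70 x 55 x 45 mm on the bench to the left (+y) of the extractor; bystander.
- hex_key: Loose steel L-shaped hex key, 100 x 36 mm, 8 mm thick, on the bench in front of the extractor; bystander.
- wrench: Loose steel wrench, 170 mm long, on the bench in front (-x side) of the extractor; bystander.
- dust_brush: Loose hand brush on the bench to the right (-y) of the extractor; bystander.
- flask: Loose steel drinking flask, 64 mm across, 190 mm tall, standing on the bench to the left (+y) of the extractor; bystander.
Not all that is in view belongs to the job. Of the things that look like the cover, the largest one is meant.

How it is judged:
By the outcome, as a careful person would: the job done as asked, in the order asked, and still so for the second after the job is handed in, with the robot touching nothing.
It also fails if it takes over 38 s, if anything falls off the work surface, if the arm or the gripper's body presses on something with over 40 N, if the wrist force passes 120 N, or if a joint passes its speed limit or range.

## Robot

A 6-joint arm with a two-finger parallel gripper is mounted at the origin on the work surface. World frame = base frame: x ahead of the robot, y to its left, z up, the work surface at z = 0. Lengths are in m, angles in rad, forces in N, time in s.
With the tool pointing down it reaches from about 0.25 to 0.775 m from the base axis. Payload 4 kg.
Tool frame: the origin (TCP) lies at the centre of the arm's flange, where the gripper is bolted on; the fingertips stand 199 mm ahead of it and the grasp point (between the pads) lies 180 mm ahead of it; z points along the fingers, y is the line along which they close (so a half turn about z gives the same grasp; the last joint's range is limited). The gripper opens to 94 mm and grips with 3 to 60 N. Pads are 16 mm wide; open, the fingers measure 119 mm over their backs; the gripper's body (75 mm by 177 mm) begins 78 mm behind the grasp point.
Start: joints at [-1.228, 0.087, 1.371, -0, 1.684, -0.103], TCP at [0.237, -0.496, 0.405] pointing down, gripper open.
Joint ranges: [-3.1, 3.1], [-0.76, 2.03], [0.27, 2.55], [-1.08, 4.22], [0.17, 2.65], [-2.57, 2.57]. Speed limits (rad/s): [2.79, 2.79, 3.14, 3.14, 3.14, 3.14].

## Interface

Orientations are given as [roll, pitch, yaw] about the fixed x, y, z axes, in that order (R = Rz(yaw) Ry(pitch) Rx(roll)).
In Python, from bench import robot, eyes, models gives the robot as it stands.
- The arm moves only by the tool step_arm, never from a script. Its argument "commands" is a list that holds one entry, the list of rows, each a list of 7 numbers: the shift along the tool's x, y, z in mm, then the turn, a rotation vector about the tool's x, y, z in rad, then the finger opening in mm, from 0 to 94. In form: [[[tx, ty, tz, wx, wy, wz, gripper], ...]]. A call has 1 to 20 rows; each row shifts and turns the commanded pose from where the row before left it, along the tool's axes as they then stand; what a row does not reach is not made up. A row lasts 1/8 s, in which the tool goes at most 62.5 mm and 10.7 degrees, less where a joint would pass 70% of its speed; a pose out of reach is approached as far as the arm can. A call is refused whole if a number of a shift passes 62.5 or a number of a turn 0.188, either way. A call with a gripper value outside its range is refused whole. The fingers move at their own pace and stop on an object; the grip force is fixed at half the most. Time passes only in rows, so rows that do not move let the fingers close. It gives the time, the measured TCP pose, the force, the opening and the grip force at its end, in the units of the state.
- robot.get_obs(): the state, without advancing time (a new reading comes with each control period).
- eyes.snapshot(name): name is "scene" or "top" or "wrist"; returns a dict with "color" (400x640x3 uint8, red, green, blue), "camera_matrix" (3x3 intrinsics, pixels), "eye" and "rotation" of the camera in the world; the wrist camera has in their place "tool_from_camera" (4x4, takes a point from camera to tool coordinates, whose origin is the TCP and whose axes are the flange's). Camera axes: x right, y up, looking along -z (the intrinsics and any distortion apply to the point x, -y, -z); pixel columns grow to the right and rows downward; lengths in m; the calibration is good to about 2 mm. A picture is of the moment at which its call begins: read the wrist's pose just before it. There is no depth.
- robot.close_job(): hands the job in; it is judged then, once.
Trained networks look in a picture, given as the dict that the camera call returned (one of the last four; its "shot" number tells which), for a name from the list of things; names that differ only in an ending like _2 or _b are one class to them, and where a whole thing is asked for, a point or a joint stands for the part that bears it (a point fixed in the world has none). Each returns a list of dicts, best first, with "confidence" (0 to 1); they miss things now and then, are a little off and sometimes report something else, mostly with a low value. They report only what shows in the picture. A call takes as long as a camera call. They do not tell look-alikes from the thing itself.
- models.masks_of(picture, query): "mask" (400x640 bool, what is visible of it) and "xy" ([column, row] in pixels, amid what is visible of it).
- models.tip_of(picture, query): "xy" ([column, row] in pixels: a listed point, or the origin of a listed thing).
The state is a dict: "time": time; "joint_positions": joint angles; "qvel": joint speeds; "joint_torque": joint torques, N m; "tool_pos": TCP position; "ee_rot": TCP orientation; "wrist_force": force on the tool from outside, world axes, zero at the start; "wrist_torque": the same for the moment, N m; "width": finger opening in m; "finger_force": force on a finger pad.
Only numpy, scipy, OpenCV 4.12 (cv2) and the standard library are available. Lean on these libraries where they do the work, as an engineer would, in place of code of your own. Each camera call takes 0.05 s, during which the arm holds its last target. There are 200 camera calls.

## Working session

There is one attempt and no reset: what is moved stays moved. The work goes in short steps, Python scripts to look and compute and a tool call to move; the robot and the scene stay as the last step left them, time stands still between calls to the robot, and variables do not carry over. Pictures are saved under pics/ and viewed, at most 10 in all, crops included, and the job is handed in when it is done.

Besides the shell and the picture viewer there is one more tool, called after "Request:" as name(argument=value, ...), one argument or row to a line, values as JSON. step_arm: Moves the arm, as the interface text tells. Its arguments: {"type":"object","properties":{"commands":{"type":"array"}},"required":["commands"]}

```bash
mkdir -p pics
cat > h.py <<'E'
import numpy as np,cv2
from bench import robot,eyes,models
from scipy.spatial.transform import Rotation as R
def ray(p,xy,obs=None):
    K=np.array(p["camera_matrix"]);u=np.linalg.inv(K)@[xy[0],xy[1],1]
    d=np.array([u[0],-u[1],-u[2]])
    if "eye" in p: return np.array(p["eye"]),np.array(p["rotation"])@d
    T=np.array(p["tool_from_camera"]);Rt=R.from_euler('xyz',obs["ee_rot"]).as_matrix()
    return Rt@T[:3,3]+obs["tool_pos"],Rt@T[:3,:3]@d
def at(p,xy,z,obs=None):
    o,d=ray(p,xy,obs);return o+d*(z-o[2])/d[2]
def save(p,n): cv2.imwrite(f"pics/{n}.png",p["color"][:,:,::-1])
E
python3 - <<'E'
from h import *
Z=dict(tab_pad=.104,cover_notch=.0925,ridge_back=.104,tail_near=.0925,tail_far=.0925,bay_centre=.09,guide_end=.09,bare_top=.09,extractor=0,cover=.09)
for c in("top","scene"):
    p=eyes.snapshot(c);save(p,c);print(c,[k for k in p], p["eye"])
    for k,z in Z.items():
        r=models.tip_of(p,k)
        for q in r[:3]: print(k,np.round(q["xy"]),round(q["confidence"],2),np.round(at(p,q["xy"],z)[:2],4))
print(robot.get_obs())
E
```

```text
top ['color', 'camera_matrix', 'eye', 'rotation', 'shot'] [0.52059481 0.04415882 1.07381183]Traceback (most recent call last):
  File "<stdin>", line 7, in <module>
  File "h.py", line 11, in at
    o,d=ray(p,xy,obs);return o+d*(z-o[2])/d[2]
                                          ~^^^
IndexError: invalid index to scalar variable.
```

Run:
```python
from h import *
p=eyes.snapshot("top");print(p["rotation"],p["camera_matrix"]);p=eyes.snapshot("scene");print(p["rotation"],p["eye"])
p=eyes.snapshot("wrist");print(p["tool_from_camera"]);print(robot.get_obs())
```

```text
[ 0.05652015 -0.01285176 -1.58542796] [[465.43155876   0.         325.09103461]
 [  0.         465.43155876 208.09108385]
 [  0.           0.           1.        ]]
[0.75113722 0.00689628 1.36088935] [ 1.32051586 -0.10839153  0.91891924]
[[-3.93395570e-04  9.72109231e-01  2.34528223e-01  6.74036322e-02]
 [ 9.99999555e-01  5.83615679e-04 -7.41671051e-04 -5.30416834e-04]
 [-8.57859624e-04  2.34527827e-01 -9.72109028e-01  2.00317440e-02]
 [ 0.00000000e+00  0.00000000e+00  0.00000000e+00  1.00000000e+00]]
{'time': 0.25, 'joint_positions': array([-1.22810537e+00,  8.75927346e-02,  1.37139882e+00, -1.67349604e-05,
        1.68360925e+00, -1.03108274e-01]), 'qvel': array([ 7.64400465e-04, -1.14131824e-03, -3.56178101e-03, -7.40148916e-04,
       -6.29678298e-05, -1.63262390e-03]), 'joint_torque': array([-2.55706709e-04, -3.39787066e+01, -3.02173913e+01,  7.16890488e-02,
        2.90174398e-02, -1.06725406e-04]), 'tool_pos': array([ 0.23712478, -0.49621455,  0.40413612]), 'ee_rot': array([-3.14058815e+00, -8.72222922e-05,  4.45797315e-01]), 'wrist_force': array([ 0.05725589, -0.64648088, -0.12677592]), 'wrist_torque': array([ 0.02773909, -0.03064542, -0.05662486]), 'finger_force': 0.0, 'width': 0.09390906393098013}
```

View pics/top.png

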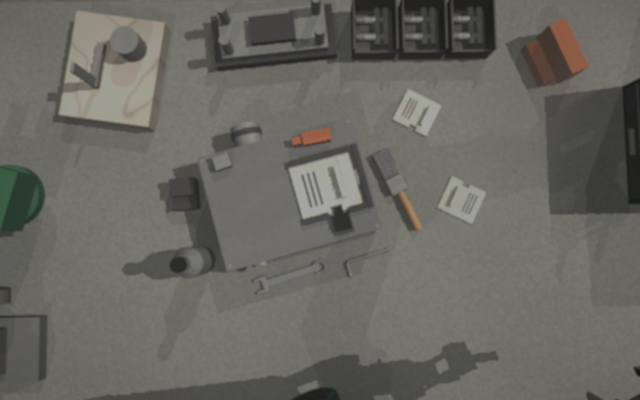

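The top view shows the extractor with its cover at about (325,187) and the tab at (342,217). Two smaller plates that look like the cover lie on the bench at (417,112) and (462,200). The cover on the extractor is the largest and the only one in guides, so it is the one meant.

```bash
sed -i 's/np.array(p\["rotation"\])@d/R.from_euler("xyz",p["rotation"]).as_matrix()@d/' h.py
python3 - <<'E'
from h import *
from scipy.optimize import least_squares
L=dict(tab_pad=(-84,-90,104),cover_notch=(-60,-90,92.5),ridge_back=(0,-112,104),tail_near=(-60,-143,92.5),tail_far=(60,-143,92.5),bay_centre=(0,-80,90),guide_end=(0,-12,90),bare_top=(0,80,90),extractor=(0,0,0),cover=(0,-78,90))
A=[];B=[]
for c in("top","scene"):
    p=eyes.snapshot(c);save(p,c+"1")
    if c=="top":
        cv2.imwrite("pics/crop.png",cv2.resize(p["color"][90:290,180:500,::-1],(800,500),interpolation=cv2.INTER_CUBIC))
    for k,l in L.items():
        for q in models.tip_of(p,k)[:3]:
            w=at(p,q["xy"],l[2]/1e3)[:2]
            print(c,k,np.round(q["xy"]),round(q["confidence"],2),np.round(w,4))
            if q["confidence"]>.3:A.append(l[:2]);B.append(w)
A=np.array(A)/1e3;B=np.array(B)
def f(s):
    c,n=np.cos(s[2]),np.sin(s[2]);return (A@np.array([[c,n],[-n,c]])+s[:2]-B)
s=least_squares(lambda s:f(s).ravel(),[.5,.05,.2],loss='soft_l1',f_scale=.003)
print(s.x);print(np.round(np.c_[A,f(s.x)]*1e3,1))
E
```

```text
top tab_pad [338. 224.] 0.75 [0.5425 0.0036]
top cover_notch [411. 128.] 0.65 [ 0.7459 -0.1557]
top cover_notch [470. 183.] 0.61 [ 0.6251 -0.2772]
top cover_notch [221. 161.] 0.57 [0.6791 0.2493]
top ridge_back [452. 194.] 0.9 [ 0.6008 -0.2352]
top ridge_back [340. 184.] 0.75 [ 0.6258 -0.0011]
top ridge_back [428. 116.] 0.58 [ 0.7679 -0.1892]
top tail_near [428. 136.] 0.95 [ 0.7274 -0.1908]
top tail_near [453. 174.] 0.79 [ 0.645  -0.2419]
top tail_near [362. 208.] 0.74 [ 0.5761 -0.0484]
top tail_far [439. 104.] 0.97 [ 0.7969 -0.2178]
top tail_far [343. 149.] 0.71 [ 0.7007 -0.0086]
top tail_far [433. 206.] 0.6 [ 0.5761 -0.1984]
top guide_end [297. 196.] 0.72 [0.6028 0.0907]
top bare_top [251. 204.] 0.93 [0.5861 0.1864]
top extractor [292. 197.] 0.94 [0.6081 0.1056]
top cover [466. 196.] 0.92 [ 0.5975 -0.2686]
top cover [414. 110.] 0.86 [ 0.784  -0.1642]
top cover [326. 188.] 0.68 [0.6185 0.0279]
scene tab_pad [294. 202.] 0.79 [ 0.5554 -0.0062]
scene tab_pad [299. 209.] 0.34 [0.5809 0.0006]
scene cover_notch [179. 282.] 0.94 [ 0.7159 -0.2764]
scene cover_notch [235. 319.] 0.93 [ 0.8268
[... 1972 characters left out ...]
000e+00 -1.120e+02 -1.801e+02  6.190e+01]
 [ 0.000e+00 -1.120e+02 -1.310e+01  1.112e+02]
 [ 0.000e+00 -1.120e+02  3.200e+01 -1.240e+02]
 [-6.000e+01 -1.430e+02 -9.570e+01  6.130e+01]
 [-6.000e+01 -1.430e+02 -1.752e+02  4.800e+00]
 [-6.000e+01 -1.430e+02  4.110e+01 -1.435e+02]
 [ 6.000e+01 -1.430e+02  2.930e+01 -1.194e+02]
 [ 6.000e+01 -1.430e+02  7.990e+01  7.690e+01]
 [ 6.000e+01 -1.430e+02 -1.334e+02  9.830e+01]
 [ 0.000e+00 -1.200e+01  1.140e+01 -1.406e+02]
 [ 0.000e+00  8.000e+01  2.000e-01 -1.478e+02]
 [ 0.000e+00  0.000e+00  1.500e+00 -1.303e+02]
 [ 0.000e+00 -7.800e+01 -2.330e+01  1.684e+02]
 [ 0.000e+00 -7.800e+01  1.510e+01 -1.348e+02]
 [ 0.000e+00 -7.800e+01 -2.040e+02  7.180e+01]]
```

View pics/crop.png

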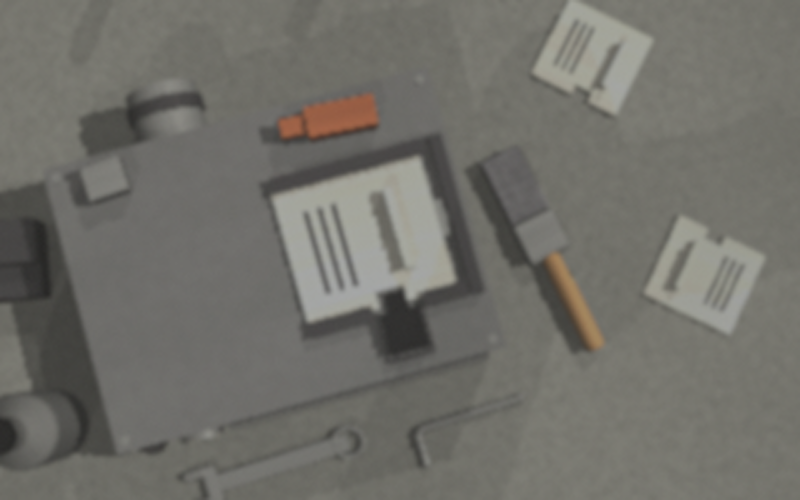

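The enlarged crop confirms the cover on the extractor, with its notch and the black tab at (402,320). The other two plates lie loose on the bench and are smaller. Next I refit using only the candidates near it.

```bash
cat >> h.py <<'E'
from scipy.optimize import least_squares
L=dict(tab_pad=(-84,-90,104),cover_notch=(-60,-90,92.5),ridge_back=(0,-112,104),tail_near=(-60,-143,92.5),tail_far=(60,-143,92.5),guide_end=(0,-12,90),bare_top=(0,80,90),extractor=(0,0,0),cover=(0,-78,90))
def tf(s,A):
    c,n=np.cos(s[2]),np.sin(s[2]);return np.atleast_2d(A)@np.array([[c,n],[-n,c]])+s[:2]
def fit(shots,s0,tol=.04,verbose=1):
    A=[];B=[];N=[]
    for n,p,o in shots:
        for k,l in L.items():
            for q in models.tip_of(p,k):
                w=at(p,q["xy"],l[2]/1e3,o)[:2]; l2=np.array(l[:2])/1e3
                if np.linalg.norm(w-tf(s0,l2)[0])<tol: A.append(l2);B.append(w);N.append(n+" "+k);break
    A=np.array(A);B=np.array(B)
    s=least_squares(lambda s:(tf(s,A)-B).ravel(),s0,loss='soft_l1',f_scale=.003).x
    if verbose:
        for n,r in zip(N,tf(s,A)-B):print(n,np.round(r*1e3,1))
    print("pose",np.round(s,4));return s
E
python3 - <<'E'
from h import *
T=("top",eyes.snapshot("top"),None);S=("scene",eyes.snapshot("scene"),None)
for sh in([T],[S],[T,S]): s=fit(sh,[.605,.1,.23])
for k,l in L.items(): print(k,np.round(tf(s,np.array(l[:2])/1e3),4))
E
```

```text
top tab_pad [-2.4  1.9]
top cover_notch [ 5.7 -1.2]
top ridge_back [8.3 0.3]
top tail_near [1.9 2.2]
top tail_far [-3.2 -2. ]
top guide_end [0.5 1.6]
top bare_top [-0.  -3.4]
top extractor [-1.9  1. ]
top cover [-2.4 -1.1]
pose [0.606  0.1062 0.2554]
scene tab_pad [-1.6  0.2]
scene cover_notch [ 6.  -1.8]
scene ridge_back [0.9 2. ]
scene tail_near [ 1.3 -2. ]
scene tail_far [  0.5 -10.6]
scene guide_end [ 0.  -6.2]
scene bare_top [2.1 2.8]
scene extractor [-5.6  2.9]
scene cover [-11.1   6.9]
pose [0.6121 0.103  0.1821]
top tab_pad [-3.5  2.9]
top cover_notch [ 4.9 -0.8]
top ridge_back [ 7.3 -1.2]
top tail_near [-0.5  2.2]
top tail_far [-4.8 -5.6]
top guide_end [2.4 0.7]
top bare_top [ 4.6 -3.6]
top extractor [0.4 0.3]
top cover [-2.5 -2.5]
scene tab_pad [-0.8 -0.1]
scene cover_notch [ 6.5 -1.1]
scene ridge_back [1.8 5.5]
scene tail_near [ 4.  -0.8]
scene tail_far [ 2.2 -4.4]
scene guide_end [-3.2 -3.7]
scene bare_top [-5.   4.6]
scene extractor [-9.4  5.4]
scene cover [-11.6  10. ]
pose [0.6083 0.1054 0.2246]
tab_pad [[ 0.5465 -0.0011]]
cover_notch [[0.5699 0.0043]]
ridge_back [[ 0.6333 -0.0038]]
tail_near [[ 0.5817 -0.0474]]
tail_far [[ 0.6987 -0.0206]]
guide_end [[0.611  0.0937]]
bare_top [[0.5905 0.1834]]
extractor [[0.6083 0.1054]]
cover [[0.6257 0.0294]]
```

```bash
cat >> h.py <<'E'
def loc(o,goal,yaw):
    "shift in tool axes (mm) and turn rotvec to TCP goal, down, at yaw"
    Rt=R.from_euler('xyz',o["ee_rot"]);return np.round(Rt.inv().apply(np.array(goal)-o["tool_pos"])*1e3,1),np.round((Rt.inv()*R.from_euler('xyz',[np.pi,0,yaw])).as_rotvec(),4)
E
python3 - <<'E'
from h import *
o=robot.get_obs();g=np.array([.5465,-.0011,.400]);y0=.4458
print(loc(o,g,1.795))
d=(g-o["tool_pos"])*1e3;n=14
for i in range(n):
    y=y0+.1687*min(i,8);print(np.round(R.from_euler('xyz',[np.pi,0,y]).inv().apply(d/n),1))
E
```

```text
(array([ 492.6, -313.4,    4.7]), array([ 0.    ,  0.    , -1.3492]))
[ 35.2 -22.4   0.3]
[ 38.4 -16.2   0.3]
[40.6 -9.5  0.3]
[41.6 -2.5  0.3]
[41.5  4.5  0.3]
[40.1 11.4  0.3]
[37.6 18.   0.3]
[34.1 24.   0.3]
[29.6 29.4  0.3]
[29.6 29.4  0.3]
[29.6 29.4  0.3]
[29.6 29.4  0.3]
[29.6 29.4  0.3]
[29.6 29.4  0.3]
```

Request:
step_arm(
  commands=[
    [[35,-22,0,0,0,-0.168,0],[38,-16,0,0,0,-0.168,0],[41,-10,0,0,0,-0.168,0],[42,-2,0,0,0,-0.168,0],[41,4,0,0,0,-0.168,0],[40,11,0,0,0,-0.168,0],[38,18,0,0,0,-0.168,0],[34,24,0,0,0,-0.168,0],[30,29,0,0,0,0,0],[30,29,0,0,0,0,0],[30,29,0,0,0,0,0],[30,29,0,0,0,0,0],[30,29,0,0,0,0,0],[30,29,0,0,0,0,0],[0,0,0,0,0,0,0],[0,0,0,0,0,0,0]],
  ],
)

```text
time: 5.25
tool_pos: [0.5444, -0.0005, 0.4046]
ee_rot: [-3.141, 0.001, 1.79]
wrist_force: [0.2, 1.2, -0.5]
width: 0.0005
finger_force: 0.0
```

Run:
```python
from h import *
o=robot.get_obs();p=eyes.snapshot("wrist");save(p,"w1")
print(o["tool_pos"],o["ee_rot"],o["time"],o["width"])
s=fit([("w",p,o)],[.608,.105,.225])
g=tf(s,[-.084,-.090])[0];print(g,loc(o,[*g,.330],s[2]+np.pi/2))
```

```text
[ 5.44428054e-01 -5.43074428e-04  4.04551844e-01] [-3.14089423e+00  5.16744228e-04  1.78992148e+00] 5.25 0.00048612900461580515
w tab_pad [-0.7  1.7]
w cover_notch [ 2.9 -0.8]
w ridge_back [-2.4  4.3]
w tail_near [3.7 0.8]
w tail_far [-0.7 -4.3]
w guide_end [ 2.3 -0.4]
w bare_top [-0.6 -0.2]
w extractor [-2.3 -1.4]
w cover [-0.5  0.4]
pose [0.6059 0.1027 0.2432]
[ 0.54605417 -0.0048624 ] (array([-4.5,  0.7, 74.6]), array([-0.0007,  0.0005, -0.0241]))
```

View pics/w1.png

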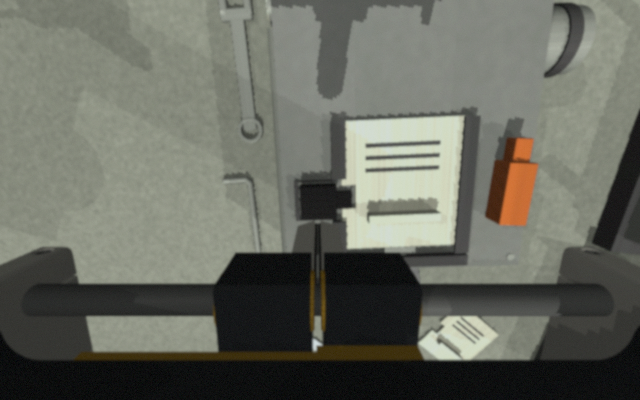

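The wrist view shows the tab pad at about (319,200), the cover with its ridge at (404,213), and the closed fingers at (318,300). I'll refine the pose from the cover's outline.

```bash
cat >> h.py <<'E'
def outline(p,o,q,z,near):
    best=None
    for m in models.masks_of(p,q):
        c=max(cv2.findContours(m["mask"].astype(np.uint8),0,2)[0],key=len)[:,0]
        w=np.array([at(p,x,z,o)[:2] for x in c])
        if np.linalg.norm(w.mean(0)-near)<.05:
            r=cv2.minAreaRect((w*1e3).astype(np.float32));print(q,np.round(r[0],1),np.round(r[1],1),"yaw",round(np.radians(r[2]),3),round(np.radians(r[2])-np.pi/2,3),round(m["confidence"],2));return r
E
python3 - <<'E'
from h import *
o=robot.get_obs();p=eyes.snapshot("wrist")
outline(p,o,"cover",.095,[.62,.028]);outline(p,o,"tab_pad",.104,[.546,-.004]);outline(p,o,"extractor",.09,[.606,.1])
t=eyes.snapshot("top")
outline(t,None,"cover",.095,[.62,.028]);outline(t,None,"tab_pad",.104,[.546,-.004]);outline(t,None,"extractor",.09,[.606,.1])
s=[.6059,.1027,.2432];print(tf(s,[0,-.078]),at(p,(319,200),.104,o))
E
```

```text
cover [622.   28.5] [117.1 130.8] yaw 0.259 -1.311 0.63
tab_pad [552.8  -2.2] [51.7 36.4] yaw 0.218 -1.353 0.87
cover [656.6  55.1] [ 76.  150.1] yaw 0.784 -0.787 0.89
extractor [626.3 110.8] [304.5 342.2] yaw 0.239 -1.332 0.76
[[0.62468316 0.02699536]] [ 0.54628972 -0.00228941  0.104     ]
```

Request:
step_arm(
  commands=[
    [[-3,0,30,0,0,-0.027,0],[0,0,35,0,0,0,0],[0,0,27,0,0,0,0],[0,0,0,0,0,0,0],[0,0,0,0,0,0,0]],
  ],
)

```text
time: 6.78
tool_pos: [0.5456, -0.0032, 0.314]
ee_rot: [3.14, 0.001, 1.817]
wrist_force: [-0.3, -0.2, 0.7]
width: 0.001
finger_force: 0.0
```

Run:
```python
from h import *
o=robot.get_obs();p=eyes.snapshot("wrist");save(p,"w2")
print(o["tool_pos"],o["ee_rot"],o["time"],o["wrist_force"])
s=fit([("w",p,o)],[.6045,.1035,.247])
outline(p,o,"cover",.095,[.62,.028]);outline(p,o,"tab_pad",.104,[.546,-.004])
```

```text
[ 0.54561642 -0.00324561  0.31395612] [3.13983330e+00 7.12668655e-04 1.81680968e+00] 6.775 [-0.26133862 -0.19911388  0.72731621]
w tab_pad [ 1.8 -1.1]
w ridge_back [-0.5  3.2]
w tail_far [-1.4 -1. ]
w guide_end [-0.4 -0.2]
w extractor [0.1 1.8]
w cover [ 0.5 -1.8]
pose [0.6045 0.1032 0.2596]
cover [620.9  31.8] [117.4 123.4] yaw 0.253 -1.318 0.66
tab_pad [551.5   1.2] [50.2 32. ] yaw 0.264 -1.307 0.69
```

View pics/w2.png

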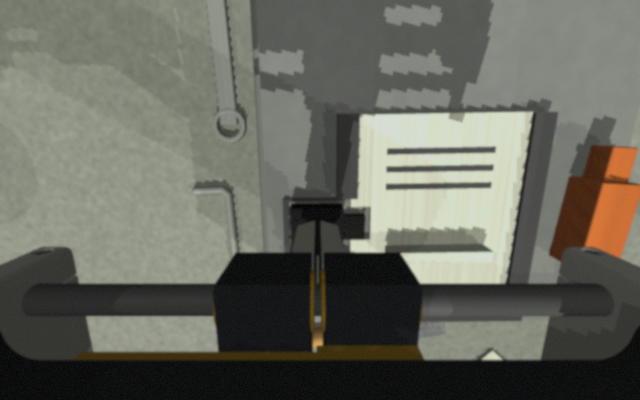

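The fingertips (318,225) sit over the middle of the pad, so I can press straight down.

Request:
step_arm(
  commands=[
    [[0,0,8,0,0,0,0],[0,0,5,0,0,0,0],[0,0,3,0,0,0,0],[0,0,1,0,0,0,0],[0,0,1,0,0,0,0],[0,0,0,0,0,0,0]],
  ],
)

```text
time: 8.12
tool_pos: [0.5453, -0.0033, 0.2953]
ee_rot: [3.141, 0.0, 1.817]
wrist_force: [-0.0, -0.5, 5.8]
width: 0.0003
finger_force: 2.2
```

Request:
step_arm(
  commands=[
    [[0,0,1,0,0,0,0],[0,0,1,0,0,0,0],[0,0,0,0,0,0,0]],
  ],
)

```text
time: 8.5
tool_pos: [0.5452, -0.0033, 0.295]
ee_rot: [3.14, 0.001, 1.817]
wrist_force: [-2.2, 1.1, 10.0]
width: 0.0003
finger_force: 5.3
```

Run:
```python
from h import *
o=robot.get_obs();p=eyes.snapshot("wrist");save(p,"w3")
s=np.array([.6045,.1032,.256])
c,n=np.cos(s[2]),np.sin(s[2])
for k in("ridge_back","cover","tail_far","cover_notch"):
    for q in models.tip_of(p,k):
        w=at(p,q["xy"],L[k][2]/1e3,o)[:2];print(k,np.round(q["xy"]),round(q["confidence"],2),"extr frame mm",np.round(np.array([[c,n],[-n,c]])@(w-s[:2])*1e3,1))
```

```text
ridge_back [453. 264.] 0.69 extr frame mm [   0.9 -105.5]
cover [449. 199.] 0.85 extr frame mm [  0.9 -66.4]
tail_far [528. 294.] 0.67 extr frame mm [  60.4 -133.9]
```

View pics/w3.png

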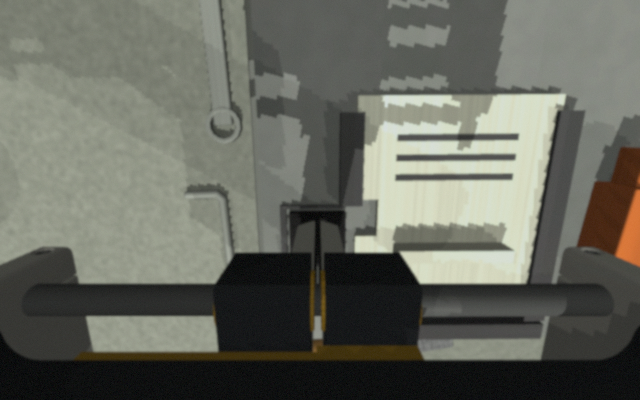

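The cover has sprung about 10 mm towards +y, and the tab is bottomed with its force rising to 10 N. Next I lift, move behind the ridge and lower.

Request:
step_arm(
  commands=[
    [[0,0,-15,0,0,0,0],[0,0,-20,0,0,-0.01,0],[-10,28,0,0,0,0,30],[-10,29,0,0,0,0,30],[-9,28,0,0,0,0,30],[0,0,0,0,0,0,30],[0,0,0,0,0,0,30],[0,0,10,0,0,0,30],[0,0,0,0,0,0,30]],
  ],
)

```text
time: 9.88
tool_pos: [0.6339, -0.0096, 0.3164]
ee_rot: [-3.139, -0.001, 1.827]
wrist_force: [-0.1, 0.5, 0.1]
width: 0.0299
finger_force: 0.0
```

Run:
```python
from h import *
o=robot.get_obs();p=eyes.snapshot("wrist");save(p,"w4")
print(o["tool_pos"],o["ee_rot"],o["width"],o["wrist_force"])
s=np.array([.6045,.1032,.256])
c,n=np.cos(s[2]),np.sin(s[2]);M=np.array([[c,n],[-n,c]])
print("tcp ext",M@(o["tool_pos"][:2]-s[:2])*1e3)
for k in("ridge_back","cover","tail_far","tail_near","cover_notch","guide_end"):
    for q in models.tip_of(p,k):
        w=at(p,q["xy"],L[k][2]/1e3,o)[:2];print(k,np.round(q["xy"]),round(q["confidence"],2),"extr frame mm",np.round(M@(w-s[:2])*1e3,1))
```

```text
[ 0.63385626 -0.00964055  0.3163753 ] [-3.13911278e+00 -8.56091589e-04  1.82687763e+00] 0.02994593248345501 [-0.10974574  0.48399211  0.11415412]
tcp ext [  -0.17313152 -116.59652824]
ridge_back [319. 209.] 0.76 extr frame mm [  -0.  -102.9]
cover [318. 155.] 0.65 extr frame mm [ -0.4 -67.7]
tail_far [402. 247.] 0.76 extr frame mm [  61.6 -135. ]
tail_near [238. 244.] 0.7 extr frame mm [ -59.5 -132.9]
guide_end [130.  15.] 0.17 extr frame mm [-118.3   19.4]
```

View pics/w4.png

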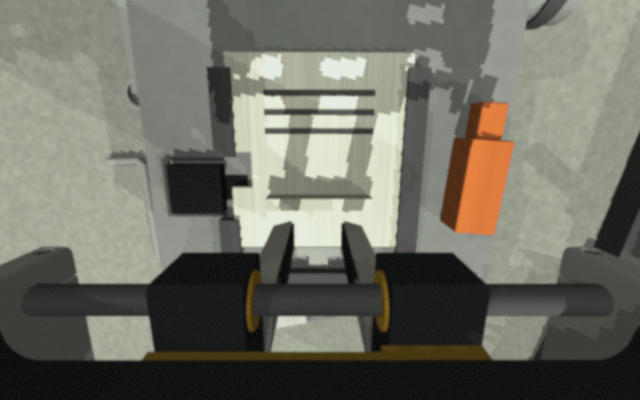

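The fingers straddle the plate behind the ridge, clear of it and of the tail edge. Now I lower and start the push.

Request:
step_arm(
  commands=[
    [[0,0,10,0,0,0,30],[0,0,8,0,0,0,30],[0,0,0,0,0,0,30],[4,0,0,0,0,0,30],[5,0,0,0,0,0,30],[6,0,0,0,0,0,30],[8,0,0,0,0,0,30],[8,0,0,0,0,0,30],[0,0,0,0,0,0,30]],
  ],
)

```text
time: 11.35
tool_pos: [0.6266, 0.0215, 0.2999]
ee_rot: [-3.141, -0.002, 1.828]
wrist_force: [0.1, -0.5, 0.2]
width: 0.0298
finger_force: 0.0
```

Request:
step_arm(
  commands=[
    [[5,0,1,0,0,0,30],[8,0,0,0,0,0,30],[8,0,0,0,0,0,30],[8,0,0,0,0,0,30],[8,0,0,0,0,0,30],[8,0,0,0,0,0,30],[8,0,0,0,0,0,30]],
  ],
)

```text
time: 12.22
tool_pos: [0.6134, 0.072, 0.2988]
ee_rot: [3.141, 0.0, 1.827]
wrist_force: [0.3, -2.7, 1.3]
width: 0.03
finger_force: 1.2
```

```bash
cat > c.py <<'E'
from h import *
import sys
s=np.array([.6045,.1032,.256]);c,n=np.cos(s[2]),np.sin(s[2]);M=np.array([[c,n],[-n,c]])
o=robot.get_obs();print(o["time"],o["tool_pos"],o["wrist_force"],"tcp ext",M@(o["tool_pos"][:2]-s[:2])*1e3)
for v in sys.argv[1:]:
    p=eyes.snapshot(v);save(p,f"{v}_{int(o['time']*100)}")
    for k in("ridge_back","cover","tail_far","tail_near"):
        for q in models.tip_of(p,k):
            w=M@(at(p,q["xy"],L[k][2]/1e3,o)[:2]-s[:2])*1e3
            if abs(w[0])<75: print(v,k,round(q["confidence"],2),np.round(w,1))
E
python3 c.py wrist
```

```text
12.225 [0.61344597 0.07199118 0.29881594] [ 0.26211805 -2.69495002  1.28554782] tcp ext [  0.75195287 -32.45697933]
wrist ridge_back 0.87 [ -0.  -25.8]
wrist cover 0.87 [-1.2 11.9]
wrist tail_far 0.7 [ 61.  -54.7]
wrist tail_near 0.7 [-60.3 -55.1]
```

Request:
step_arm(
  commands=[
    [[8,0,0,0,0,0,30],[8,0,0,0,0,0,30],[8,0,0,0,0,0,30],[8,0,0,0,0,0,30],[8,0,0,0,0,0,30],[7,0,0,0,0,0,30],[6,0,0,0,0,0,30],[5,0,0,0,0,0,30],[4,0,0,0,0,0,30],[3,0,0,0,0,0,30],[2,0,0,0,0,0,30],[0,0,0,0,0,0,30]],
  ],
)

```text
time: 13.98
tool_pos: [0.5965, 0.1365, 0.2987]
ee_rot: [3.141, -0.0, 1.827]
wrist_force: [-0.5, -1.1, 0.1]
width: 0.0299
finger_force: 0.0
```

```bash
python3 c.py wrist top
```

```text
13.975 [0.5965317  0.13648485 0.29873505] [-0.50360392 -1.10059983  0.07657127] tcp ext [ 0.71953525 34.21779769]
wrist ridge_back 0.73 [-0.4 41.5]
wrist cover 0.63 [ 0.7 76.7]
wrist tail_far 0.97 [59.5 13.6]
wrist tail_near 0.7 [-60.8  13.8]
top cover 0.77 [-2.1 80.9]
top tail_near 0.73 [  40.9 -316.3]
top tail_near 0.64 [ -55.3 -342.7]
top tail_near 0.47 [ -3.4 -13.7]
```

Request:
step_arm(
  commands=[
    [[2,0,0,0,0,0,30],[1,0,0,0,0,0,30],[0,0,0,0,0,0,30],[-5,0,0,0,0,0,30],[-3,0,0,0,0,0,30],[0,0,-20,0,0,0,30],[0,0,-40,0,0,0,30],[-30,0,-40,0,0,0,30],[-50,0,0,0,0,0,30],[-50,0,0,0,0,0,30],[0,0,0,0,0,0,30],[0,0,0,0,0,0,30]],
  ],
)

```text
time: 15.98
tool_pos: [0.6307, 0.0058, 0.3984]
ee_rot: [-3.141, -0.001, 1.826]
wrist_force: [0.4, -0.5, -1.1]
width: 0.0304
finger_force: 0.0
```

```bash
python3 c.py wrist scene; cp pics/scene_*.png pics/final.png; ls pics
```

```text
15.975 [0.63069288 0.00578909 0.39844447] [ 0.39817564 -0.52822583 -1.0629328 ] tcp ext [   0.67356056 -100.86871974]
wrist ridge_back 0.76 [ 1.8 44.2]
wrist tail_far 0.89 [60.8 15.2]
wrist tail_far 0.57 [ 2.1 45.7]
wrist tail_near 0.97 [-63.   15.8]
wrist tail_near 0.56 [  43.4 -265.6]
wrist tail_near 0.52 [ -37.3 -293.6]
scene ridge_back 0.74 [ -16.4 -363.2]
scene ridge_back 0.56 [ 1.8 41.8]
scene cover 0.89 [ -28.2 -383.2]
scene cover 0.62 [ 3.3 75.7]
scene tail_far 0.87 [ -27.6 -322. ]
scene tail_far 0.61 [73.  17.6]
scene tail_near 0.6 [  19.3 -371.4]
scene tail_near 0.59 [-59.1  19.9]
crop.png
final.png
scene1.png
scene_1597.png
top.png
top1.png
top_1397.png
w1.png
w2.png
w3.png
w4.png
wrist_1222.png
wrist_1397.png
wrist_1597.png
```

View pics/final.png

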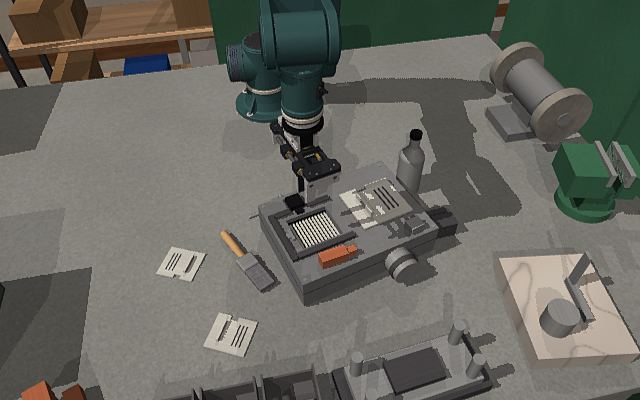

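The scene view shows the filter bay fully open at (315,232) and the cover flat on the bare half at (383,203). The bystanders in view are undisturbed and the gripper is clear.

```bash
python3 -c "
from bench import robot
print(robot.close_job())"
```

```text
the job is handed in; nothing more can be done
None
```

The snap tab was pressed fully in and the cover sprang free. I then pushed it out of its guides so it lies flat on the bare half with the filter bay fully open, nothing nearby appears to have moved, and the job was handed in at about 16 s.

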